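# Hang up the pail and bring the yellow-capped jar to the front

### The arm

A 7-joint arm with a two-finger parallel gripper is mounted at the origin on the work surface; the furniture and walls round the work are solid. World frame = base frame: x ahead of the robot, y to its left, z up, the work surface at z = 0. Lengths are in m, angles in rad, forces in N, time in s.
With the tool pointing down it reaches from about 0.4 to 0.85 m from the base axis. Payload 4.5 kg.
Tool frame: the origin (TCP) lies midway between the tips of the shut fingers; the grasp point (between the pads) lies 19 mm behind it; z points along the fingers, y is the line along which they close (so a half turn about z gives the same grasp; the last joint's range is limited). The gripper opens to 88 mm and grips with 3 to 60 N. Pads are 18 mm wide; open, the fingers measure 123 mm over their backs; the gripper's body (75 mm by 187 mm) begins 45 mm behind the grasp point.
Start: joints at [1.302, 0.689, -0.195, 1.565, 0.157, 0.902, -0.215], TCP at [0.186, -0.597, 0.239] pointing down, gripper open.
Joint ranges: [-3.01, 3.01], [-0.46, 2.08], [-1.47, 1.51], [0.13, 2.56], [-1, 4.14], [0.04, 2.09], [-2.66, 2.66]. Speed limits (rad/s): [2.57, 2.57, 3.14, 3.14, 3.14, 3.14, 3.14].

### API

Orientations are given as a unit quaternion [x, y, z, w].
In Python, from cell import get_obs, snapshot, camera_model, hand_in gives the robot as it stands.
- The arm moves only by the shell command python3 -m handwheel 'ROWS' [OPENING] [FORCE]. ROWS is a JSON object of lists of equal length, an entry for each row: "delta_pos": the shift along the tool's x, y, z in cm, a list of three; "delta_rot": the turn, a rotation vector about the tool's x, y, z in degrees, a list of three. In form: {"delta_pos": [[tx, ty, tz], ...], "delta_rot": [[wx, wy, wz], ...]}. A call has 1 to 10 rows; each row is the pose to reach, as a shift and turn from the pose commanded when the call began, along the tool's axes at that moment; what a row does not reach only later rows make up. A row lasts 1/10 s, in which the tool goes at most 50 mm and 8.59 degrees, less where a joint would pass 70% of its speed; a pose out of reach is approached as far as the arm can. A call with a gripper value outside its range is refused whole. OPENING is the closure, from 0 (fully open) to 1 (shut), set as the call begins (- or left out, the last holds). The fingers move at their own pace and stop on an object; FORCE is the grip in N (left out, the last holds). Time passes only in rows, so rows that repeat a pose let the fingers close. It gives the time, the measured TCP pose, the force, the opening and the grip force at its end, in the units of the state.
- get_obs(): the state, without advancing time (a new reading comes with each control period).
- snapshot(name): name is "side" or "top"; returns the picture (420x560x3 uint8, red, green, blue); there is no depth.
- camera_model(name): a dict with "mtx" (3x3 intrinsics, pixels), "R" (3x3) and "t" (3): a world point X has camera coordinates R X + t. Camera axes: x right, y down, z forward; pixel columns grow to the right and rows downward; lengths in m; the calibration is good to about 2 mm. A picture is of the moment at which its call begins. camera_model takes no time and is no camera call.
- hand_in(): hands the job in; it is judged then, once.
The state is a dict: "time": time; "joint_pos": joint angles; "joint_velocities": joint speeds; "effort": joint torques, N m; "tool_pos": TCP position; "tool_rot": TCP orientation; "wrist_force": force on the tool from outside, world axes, zero at the start; "torque": the same for the moment, N m; "gripper_width": opening from 0.0 (shut) to 1.0 (fully open); "gripper_force": force on a finger pad.
Only numpy, scipy, OpenCV 4.12 (cv2) and the standard library are available. Lean on these libraries where they do the work, as an engineer would, in place of code of your own. Each camera call takes 0.05 s, during which the arm holds its last target. There are 200 camera calls.

### The job

Tidy the spice corner: first take the little copper pail by its knob and hang it by its handle on the stand's hook, let go of it, and leave it hanging. Then turn the spice carousel by the bar knob on its post until the jar with the yellow cap stands squarely behind the yellow front pointer, and finish still gripping the knob so that the tray is held there. Do not touch the jars or tip them over, and leave the other things on the worktop where they are.

Things in the scene. Friction and masses are not known exactly. Their poses are not given: they have to be found in the camera images.
- pail: small loose open copper pail, 80 mm across the rim, 52 mm tall, about 0.15 kg. Its stiff upright wire handle does not fold: an arch of 6 mm wire in the pail's y-z plane, 98 mm wide, its straight top 44 mm long (along y) with its underside 109 mm above the foot; the opening under it is 57 mm high. A round wooden knob stands on the arch. Origin at the centre of the underside, z up
- pail_bail (a point): middle of the underside of the pail's wire arch, 109 mm above the pail's foot: the point that shall lie on the hook's rod
- pail_knob (a point): centre of the round wooden knob on top of the arch, to be pinched from above: 22 mm in diameter, its straight flank from 119 to 143 mm above the pail's foot, this point at 133 mm
- hook_stand: fixed dark steel stand: foot 100 mm across, 16 mm high, post at x = +50 mm, level 8 mm rod (centre 190 mm high) along the stand's x from +30 to -55 mm; its free end (-x, towards the robot within about 0.7 rad) turns up to a 12 mm ball at x = -66 mm, top at 211 mm. The pail's arch goes over the ball from that end, square to the rod, then down on it. Origin on the worktop, z up
- hook_seat (a point): point on top of the level rod, 194 mm above the worktop, at the stand's x = -20 mm: where the underside of the pail's arch shall rest (it may rest up to about 30 mm nearer to the ball or 35 mm nearer to the post)
- carousel_foot: fixed black foot of the spice carousel, with the yellow pointer that marks the front: a tab sticking out at its -x side to 132 mm from the axis. Origin on the worktop on the axis of turning, z up; the front is the direction of its -x axis, more or less towards the robot
- carousel: turning part of the carousel: wooden tray 214 mm across, top 23 mm above the worktop, rim up to 42 mm, steel post and bar knob; the jars stand loose on the tray between post and rim, carried round by friction. Turns both ways for over two turns about the vertical with light friction (0.04 N m) and stays where left. Origin on the axis, 12 mm above the worktop, x along the knob's bar, z up
- carousel_grip (a point): point on the axis at which to grip the light wooden bar knob on top of the post, 168 mm above the worktop; the knob turns with the tray, is 56 mm long along its x, 16 mm thick along its y, and reaches from 148 to 184 mm (the jars' caps to 128 mm). Grip it across its y from above
- yellow_jar: the marked jar: amber glass jar with a bright yellow cap, 41 mm across, 105 mm tall, standing loose on the carousel tray about 66 mm from the axis; origin at the centre of its underside, z up
- jar_a: a glass spice jar with a nearly black cap, 41 mm across, 105 mm tall, standing loose on the carousel tray; origin at the centre of its underside, z up
- jar_b: a glass spice jar with a nearly black cap, 41 mm across, 105 mm tall, standing loose on the carousel tray; origin at the centre of its underside, z up
- jar_c: a glass spice jar with a nearly black cap, 41 mm across, 105 mm tall, standing loose on the carousel tray; origin at the centre of its underside, z up
- mug: blue mug, 58x82x49 mm, bystander; origin at its underside
- lemon: lemon, 77x51x52 mm, bystander; origin at its underside
- garlic: garlic bulb, 60 mm, bystander; origin at its underside
Things that resemble listed ones, but are neither listed nor needed, are in the scene too. Leave any purple look-alike of the yellow_jar alone.

How it is judged:
On the way, in this order (a step that is already met when the one before it is completed fails the run):
1. the pail hangs by its handle on the hook, let go (contact force between pail and hook_stand above 0.4 N and height (world z) of pail above 0.06 m and angle between pail's own z axis and vertical below 0.3 rad and distance between pail_bail and hook_seat below 0.06 m and contact force between the fingers and pail below 0.05 N and linear speed of pail below 0.05 m/s), for 0.3 s.
2. the yellow-capped jar stands behind the front pointer, the tray is at rest and the knob is gripped (y of yellow_jar in the frame of carousel_foot between -0.01 and 0.01 m and x of yellow_jar in the frame of carousel_foot below -0.035 m and angular speed of carousel below 0.1 rad/s and contact force between the fingers and carousel above 3 N and distance between the grasp point and carousel_grip below 0.04 m), for 0.2 s.
At the end, for the whole second after the job is handed in: The pail hangs upright (0.3 rad) by its handle on the hook, untouched by the fingers. The yellow-capped jar stands on the pointer side, within 10 mm of the line from the axis through the pointer; the tray is at rest, its knob gripped with over 3 N; the jars stand upright (all of step 1 and all of step 2 and angle between each of yellow_jar, jar_a, jar_b, jar_c's own z axis and vertical below 0.15 rad); the arm keeps its last pose, push and grip.
It fails at once if the robot touches a jar (contact force between any of the fingers, the arm and yellow_jar above 1 N or contact force between any of the fingers, the arm and jar_a above 1 N or contact force between any of the fingers, the arm and jar_b above 1 N or contact force between any of the fingers, the arm and jar_c above 1 N).
It fails at once if a jar tips over (angle between any of yellow_jar, jar_a, jar_b, jar_c's own z axis and vertical above 0.5 rad).
It fails at once if a bystander is moved by more than 30 mm (distance of any of mug, lemon, garlic from where it was at the start of the episode above 0.03 m).
It also fails if it takes over 58 s, if anything falls off the work surface, if the arm or the gripper's body presses on something with over 40 N, if the wrist force passes 120 N, or if a joint passes its speed limit or range.

## Working session

There is one attempt and no reset: what is moved stays moved. The work goes in short steps, Python scripts to look and compute and a shell command to move; the robot and the scene stay as the last step left them, time stands still between calls to the robot, and variables do not carry over. Pictures are saved under pics/ and viewed, at most 10 in all, crops included, and the job is handed in when it is done.

```bash
mkdir -p pics; ls; python3 - <<'E'
from cell import *
import cv2
for n in("side","top"):
    im=snapshot(n); cv2.imwrite(f"pics/{n}0.png",cv2.cvtColor(im,cv2.COLOR_RGB2BGR)); m=camera_model(n); print(n,m)
o=get_obs(); print({k:o[k] for k in("time","tool_pos","tool_rot","gripper_width")})
E
```

```text
pics
side {'mtx': array([[486.90467695,   0.        , 271.54527409],
       [  0.        , 486.90467695, 204.72406265],
       [  0.        ,   0.        ,   1.        ]]), 'R': array([[-0.80510674, -0.59303515, -0.01060433],
       [-0.3537322 ,  0.49442582, -0.79398781],
       [ 0.47610573, -0.63549384, -0.60784119]]), 't': array([0.47236157, 0.21623027, 1.23462473])}
top {'mtx': array([[395.49666699,   0.        , 278.92578246],
       [  0.        , 395.49666699, 210.31565253],
       [  0.        ,   0.        ,   1.        ]]), 'R': array([[-0.00754844, -0.9997563 ,  0.02074521],
       [-0.9989166 ,  0.00658618, -0.04606796],
       [ 0.0459201 , -0.02107047, -0.99872287]]), 't': array([0.09977217, 0.46069563, 1.15313616])}
{'time': 0.1, 'tool_pos': array([ 0.18615485, -0.59606427,  0.23799108]), 'tool_rot': array([ 9.88554766e-01,  1.50860311e-01, -1.90499205e-04, -7.77947038e-04]), 'gripper_width': 1.0008874153577467}
```

View pics/side0.png

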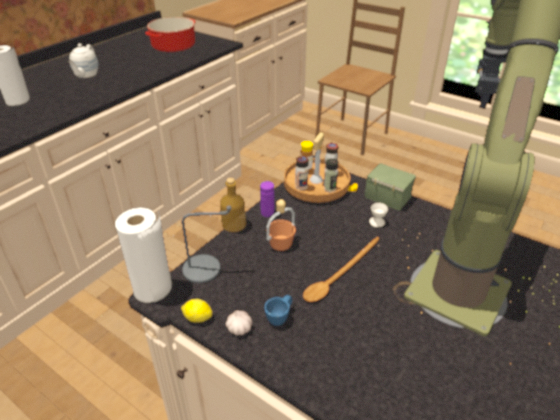

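View pics/top0.png

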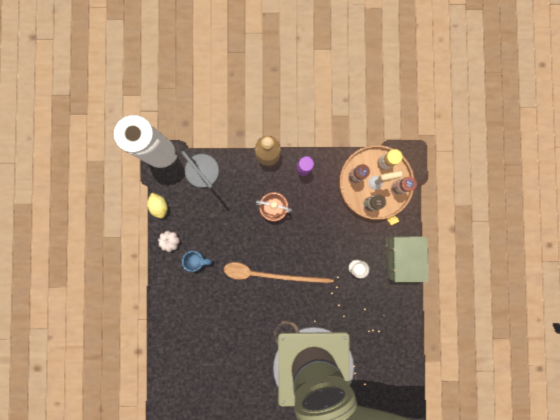

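```bash
cat > h.py <<'E'
import numpy as np,cv2
from cell import *
def ray(n,p):
    m=camera_model(n);R=m["R"];c=-R.T@m["t"];d=R.T@np.linalg.solve(m["mtx"],[p[0],p[1],1.]);return c,d/np.linalg.norm(d)
def plane(n,p,z):
    c,d=ray(n,p);return c+d*(z-c[2])/d[2]
def tri(ps,pt):
    A=[];b=[]
    for n,p in(("side",ps),("top",pt)):
        c,d=ray(n,p);P=np.eye(3)-np.outer(d,d);A.append(P);b.append(P@c)
    x=np.linalg.lstsq(np.vstack(A),np.hstack(b),rcond=None)[0]
    return x
def proj(n,X):
    m=camera_model(n);q=m["mtx"]@(m["R"]@np.asarray(X,float)+m["t"]);return q[:2]/q[2]
def crop(im,x0,y0,w,h,s,f):
    c=cv2.resize(im[y0:y0+h,x0:x0+w],None,fx=s,fy=s,interpolation=cv2.INTER_CUBIC)
    cv2.imwrite(f,c)
E
python3 - <<'E'
from h import *
s=cv2.imread("pics/side0.png");t=cv2.imread("pics/top0.png")
a=cv2.resize(t[140:240,170:300],None,fx=3,fy=3,interpolation=cv2.INTER_CUBIC)
b=cv2.resize(t[140:240,330:430],None,fx=3,fy=3,interpolation=cv2.INTER_CUBIC)
top=np.hstack([a,b]); 
c=cv2.resize(s[195:295,170:300],None,fx=3,fy=3,interpolation=cv2.INTER_CUBIC)
d=cv2.resize(s[120:220,270:370],None,fx=3,fy=3,interpolation=cv2.INTER_CUBIC)
cv2.imwrite("pics/crops.png",np.vstack([top,np.hstack([c,d])]))
# yellow blobs
for n,im in(("side",s),("top",t)):
    h=cv2.cvtColor(im,cv2.COLOR_BGR2HSV)
    m=cv2.inRange(h,(24,150,120),(34,255,255));k,_,st,ce=cv2.connectedComponentsWithStats(m)
    print(n,[(st[i].tolist(),ce[i].round(1).tolist()) for i in range(1,k) if st[i][4]>8])
E
```

```text
side [([301, 141, 12, 10, 105], [306.4, 145.4]), ([350, 184, 8, 7, 37], [353.4, 186.9]), ([181, 299, 31, 23, 549], [196.3, 310.1])]
top []
```

View pics/crops.png

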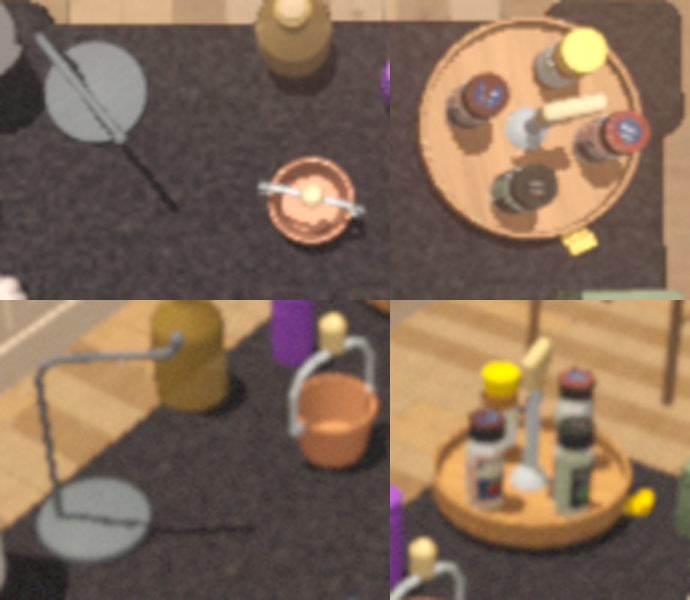

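Top crop: stand rod from post top (183,153) to ball (211,186), pail knob (274,204.5), and pail arch ends (257,203) to (290,210). The carousel tray centre is at (377,183), the yellow cap at (394,157) and the pointer at (393,221). Candidates for the jar: yellow cap (394,157) standing on the tray, versus the purple jar (306,166) off the tray, a look-alike to leave alone. The yellow-capped one fits and the crop confirms it. The lemon (157,206) is a bystander.

```bash
python3 - <<'E'
from h import *
np.set_printoptions(precision=4,suppress=True)
print("ball tri",tri((228.3,208),(210.6,185.4)))
print("ball pl",plane("top",(210.6,185.4),.205),plane("side",(228.3,208),.205))
pt=plane("top",(183,152.5),.19);print("rod corner",pt,plane("side",(184,217.5),.19))
print("foot",plane("top",(201.7,170.4),.016),plane("side",(201,267.5),.016))
print("knob tri",tri((280.6,206),(273.8,204.4)),plane("top",(273.8,204.4),.145))
t=cv2.imread("pics/top0.png");h=cv2.cvtColor(t,cv2.COLOR_BGR2HSV)
s=cv2.imread("pics/side0.png")
a=plane("top",(257.2,202.5),.085);b=plane("top",(290,210),.085);print("arch",a,b,(a+b)/2,np.degrees(np.arctan2(*(a-b)[[1,0]])))
print("rim c",plane("top",(376.4,182.4),.042),"side rim",plane("side",(317.5,180),.042))
k1=plane("top",(380,177.2),.184);k2=plane("top",(401.4,174),.184);print("bar",k1,k2,(k1+k2)/2,np.degrees(np.arctan2(*(k1-k2)[[1,0]])))
print("cap",plane("top",(394.3,156.4),.128),plane("side",(306.4,143),.128))
print("ptr",plane("top",(393,220.5),.01),plane("side",(353.4,186.9),.01))
for n in("top",):
  hh=h; m=cv2.inRange(hh,(20,100,120),(36,255,255)); m[:, :330]=0; m[:, 430:]=0
  k,_,st,ce=cv2.connectedComponentsWithStats(m); print([(st[i].tolist(),ce[i].round(1).tolist()) for i in range(1,k) if st[i][4]>8 and 140<ce[i][1]<235])
E
```

```text
ball tri [0.5159 0.2686 0.1995]
ball pl [0.5144 0.2672 0.205 ] [0.5121 0.2743 0.205 ]
rod corner [0.5986 0.3379 0.19  ] [0.5883 0.3511 0.19  ]
foot [0.5795 0.3217 0.016 ] [0.5725 0.3332 0.016 ]
knob tri [0.4718 0.1125 0.1279] [0.4706 0.1126 0.145 ]
arch [0.4798 0.1577 0.085 ] [0.4586 0.0676 0.085 ] [0.4692 0.1126 0.085 ] 76.73323318079174
rim c [ 0.5386 -0.1844  0.042 ] side rim [ 0.5199 -0.1578  0.042 ]
bar [ 0.5353 -0.1553  0.184 ] [ 0.5431 -0.2098  0.184 ] [ 0.5392 -0.1826  0.184 ] 98.20346537296429
cap [ 0.5982 -0.2105  0.128 ] [ 0.5979 -0.2074  0.128 ]
ptr [ 0.429  -0.2402  0.01  ] [ 0.4278 -0.2322  0.01  ]
[([386, 149, 17, 16, 175], [394.6, 156.3]), ([388, 216, 11, 9, 67], [393.0, 220.1])]
```

```bash
cat >> h.py <<'E'
from scipy.spatial.transform import Rotation as Ro
np.set_printoptions(precision=4,suppress=True)
def to(xyz,yang,ref=None):
    """delta (cm, tool axes; deg rotvec) from now to TCP xyz, pointing down, tool y at world angle yang (deg)"""
    o=get_obs();R=Ro.from_quat(o["tool_rot"]);p=np.array(o["tool_pos"])
    a=np.radians(yang);y=np.array([np.cos(a),np.sin(a),0]);z=np.array([0,0,-1.]);x=np.cross(y,z)
    G=Ro.from_matrix(np.c_[x,y,z])
    print("now",round(o["time"],2),p,"yang",np.degrees(np.arctan2(*R.as_matrix()[[1,0],1])).round(1),"w",round(o["gripper_width"],3),"gf",round(float(np.max(o["gripper_force"])),2),"F",np.array(o["wrist_force"]))
    print("dpos cm",(R.inv().apply(np.array(xyz)-p)*100).round(2),"drot",(R.inv()*G).as_rotvec(degrees=True).round(1))
E
python3 - <<'E'
from h import *
print("roll",tri((140,220),(134,134)))
print("bottle top",tri((231,182),(267.5,143)))
print("foot tri",tri((201,267.5),(201.7,170.4)))
to([.471,.1126,.20],76.7+180)
to([.471,.1126,.20],76.7)
E
```

```text
roll [0.6346 0.4454 0.2238]
bottle top [0.6307 0.1281 0.1511]
foot tri [0.5818 0.3242 0.0033]
now 0.1 [ 0.1862 -0.5961  0.238 ] yang -72.6 w 1.001 gf 0.0 F [-0.5985  0.973  -0.196 ]
dpos cm [ 48.33 -59.14   3.89] drot [-0.1  0.  30.7]
now 0.1 [ 0.1862 -0.5961  0.238 ] yang -72.6 w 1.001 gf 0.0 F [-0.5985  0.973  -0.196 ]
dpos cm [ 48.33 -59.14   3.89] drot [  -0.    -0.1 -149.3]
```

```bash
python3 -m handwheel '{"delta_pos":[[3,-3.6,-0.5],[6,-7.3,-0.5],[9.5,-11.6,-0.5],[13,-15.9,-0.5],[16.5,-20.2,-0.5],[20,-24.5,-0.5],[23.5,-28.8,-0.5],[27,-33,-0.5],[30.5,-37.3,-0.5],[34,-41.6,-0.5]],"delta_rot":[[0,0,3],[0,0,6],[0,0,9],[0,0,12],[0,0,15],[0,0,18],[0,0,21],[0,0,24],[0,0,27],[0,0,30]]}' 0
python3 -c "
from h import *
to([.471,.1126,.20],256.7);print(get_obs()['joint_pos'])"
```

```text
time: 1.1
tool_pos: [0.3713, -0.1359, 0.2437]
tool_rot: [0.994, -0.111, 0.0, 0.0]
wrist_force: [1.1, -0.3, -0.2]
gripper_width: 1.002
gripper_force: 0.0
now 1.1 [ 0.3713 -0.1359  0.2437] yang -102.8 w 1.002 gf 0.0 F [ 1.139  -0.322  -0.2347]
dpos cm [  4.22 -26.44   4.37] drot [ 0.  -0.   0.5]
[ 0.234   0.3961  0.0002  2.2122 -0.0001  0.5332 -1.5597]
```

```bash
python3 -m handwheel '{"delta_pos":[[0.5,-3.5,0],[1.1,-7.5,0],[1.8,-11.5,0],[2.4,-15.5,0],[3.1,-19.5,0],[3.7,-23.2,0],[4.1,-25.5,1.5],[4.2,-26.4,3],[4.2,-26.4,4.2],[4.2,-26.4,4.2]],"delta_rot":[[0,0,0],[0,0,0],[0,0,0],[0,0,0],[0,0,0],[0,0,0],[0,0,0],[0,0,0],[0,0,0],[0,0,0.5]]}' 0
python3 -c "
from h import *
to([.471,.1126,.121],256.7);t=snapshot('top');s=snapshot('side')
a=np.hstack([cv2.resize(x,None,fx=3,fy=3,interpolation=cv2.INTER_CUBIC) for x in(t[160:260,210:340],s[160:260,220:350])])
cv2.imwrite('pics/a1.png',a[:,:,::-1])"
```

```text
time: 2.1
tool_pos: [0.4685, 0.1107, 0.2002]
tool_rot: [0.993, -0.114, -0.002, 0.001]
wrist_force: [0.2, 0.4, 0.2]
gripper_width: 0.997
gripper_force: 0.0
now 2.1 [0.4685 0.1107 0.2002] yang -103.1 w 0.997 gf 0.0 F [0.1674 0.373  0.1503]
dpos cm [ 0.23 -0.25  7.92] drot [0.1 0.2 0.2]
```

View pics/a1.png

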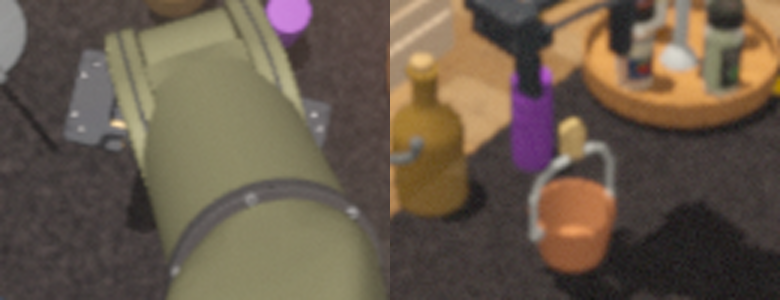

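The side view shows the fingers straddling the knob (crop (572,140)) from above, so I lower, then grip.

```bash
python3 -m handwheel '{"delta_pos":[[0.2,-0.2,2],[0.2,-0.2,4],[0.2,-0.2,6],[0.2,-0.2,7],[0.2,-0.2,7.9],[0.2,-0.2,7.9],[0.2,-0.2,7.9]],"delta_rot":[[0,0,0],[0,0,0],[0,0,0],[0,0,0],[0,0,0],[0,0,0],[0,0,0]]}' 0
python3 -m handwheel '{"delta_pos":[[0,0,0],[0,0,0],[0,0,0],[0,0,0],[0,0,0],[0,0,0]],"delta_rot":[[0,0,0],[0,0,0],[0,0,0],[0,0,0],[0,0,0],[0,0,0]]}' 1 30
python3 -c "
from h import *
to([.471,.1126,.15],256.7)"
```

```text
time: 2.9
tool_pos: [0.4725, 0.112, 0.1232]
tool_rot: [0.993, -0.115, 0.0, -0.0]
wrist_force: [-0.7, 0.6, 1.1]
gripper_width: 0.996
gripper_force: 0.0
time: 3.5
tool_pos: [0.4722, 0.1121, 0.1228]
tool_rot: [0.993, -0.114, 0.0, 0.0]
wrist_force: [-0.4, -0.5, 0.1]
gripper_width: 0.478
gripper_force: 0.0
now 3.5 [0.4722 0.1121 0.1228] yang -103.1 w 0.478 gf 0.0 F [-0.4491 -0.4893  0.081 ]
dpos cm [-0.13 -0.02 -2.73] drot [ 0.  -0.   0.2]
```

```bash
python3 -m handwheel '{"delta_pos":[[0,0,0.1],[0,0,0.2],[0,0,0.2],[0,0,0.2],[0,0,0.2],[0,0,0.2],[0,0,0.2]],"delta_rot":[[0,0,0],[0,0,0],[0,0,0],[0,0,0],[0,0,0],[0,0,0],[0,0,0]]}' 1 30
python3 -c "
from h import *
to([.471,.1126,.236],256.7)"
```

```text
time: 4.2
tool_pos: [0.4721, 0.112, 0.1207]
tool_rot: [0.993, -0.115, -0.0, 0.0]
wrist_force: [-0.2, -0.5, -0.7]
gripper_width: 0.242
gripper_force: 30.0
now 4.2 [0.4721 0.112  0.1207] yang -103.2 w 0.242 gf 30.0 F [-0.1587 -0.5103 -0.734 ]
dpos cm [ -0.12  -0.03 -11.53] drot [0.  0.  0.1]
```

```bash
python3 -m handwheel '{"delta_pos":[[0,0,-0.7],[0,0,-2],[0,0,-4],[0,0,-6],[0,0,-8],[0,0,-10],[0,0,-11.5],[0,0,-12],[0,0,-12]],"delta_rot":[[0,0,0],[0,0,0],[0,0,0],[0,0,0],[0,0,0],[0,0,0],[0,0,0],[0,0,0],[0,0,0]]}'
python3 -c "
from h import *
to([.473,.233,.24],-50)"
```

```text
time: 5.1
tool_pos: [0.4723, 0.1121, 0.2414]
tool_rot: [0.993, -0.115, 0.001, -0.0]
wrist_force: [0.4, -0.4, -2.3]
gripper_width: 0.239
gripper_force: 30.0
now 5.1 [0.4723 0.1121 0.2414] yang -103.2 w 0.239 gf 30.0 F [ 0.4176 -0.3942 -2.3296]
dpos cm [ -2.69 -11.79   0.14] drot [ -0.   -0.1 -53.2]
```

```bash
python3 -m handwheel '{"delta_pos":[[-0.3,-1.2,0],[-0.6,-2.6,0],[-0.9,-4,0],[-1.2,-5.4,0],[-1.5,-6.8,0],[-1.8,-8.2,0],[-2.1,-9.6,0],[-2.4,-10.8,0],[-2.7,-11.8,0],[-2.7,-11.8,0]],"delta_rot":[[0,0,-5],[0,0,-11],[0,0,-17],[0,0,-23],[0,0,-29],[0,0,-35],[0,0,-41],[0,0,-47],[0,0,-53],[0,0,-53]]}'
python3 -m handwheel '{"delta_pos":[[0,0,0],[0,0,0]],"delta_rot":[[0,0,0],[0,0,0]]}'
python3 -c "
from h import *
to([.5504,.2981,.24],-50);t=snapshot('top');s=snapshot('side')
a=np.hstack([cv2.resize(x,None,fx=3,fy=3,interpolation=cv2.INTER_CUBIC) for x in(t[130:250,150:280],s[170:290,160:290])])
cv2.imwrite('pics/a2.png',a[:,:,::-1])"
```

```text
time: 6.1
tool_pos: [0.4718, 0.2346, 0.2397]
tool_rot: [0.94, 0.342, -0.001, -0.001]
wrist_force: [-0.0, 0.0, -1.8]
gripper_width: 0.241
gripper_force: 30.0
time: 6.3
tool_pos: [0.4726, 0.2319, 0.2402]
tool_rot: [0.941, 0.339, -0.001, 0.001]
wrist_force: [-1.3, 0.6, -2.1]
gripper_width: 0.234
gripper_force: 30.0
now 6.3 [0.4726 0.2319 0.2402] yang -50.3 w 0.234 gf 30.0 F [-1.2935  0.6239 -2.0991]
dpos cm [10.21 -0.12  0.01] drot [ 0.   0.1 -0.3]
```

View pics/a2.png

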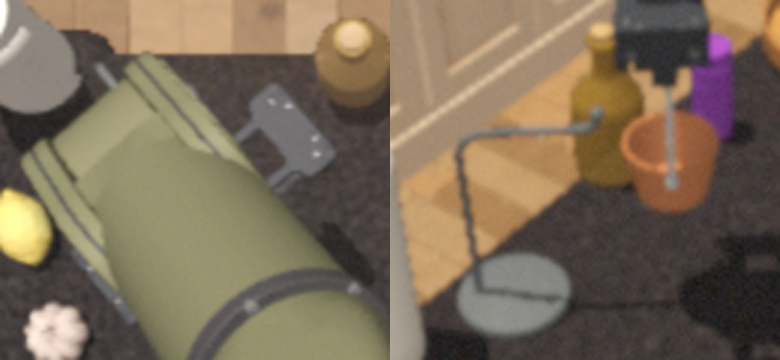

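The side crop shows the arch edge-on (670,130), square to the rod, with the ball (597,113) below the arch top and the stand clear. I advance along the rod.

```bash
python3 -m handwheel '{"delta_pos":[[1,0,0],[2.2,0,0],[3.4,0,0],[4.6,0,0],[5.8,0,0],[7,0,0],[8.2,-0.1,0],[9.3,-0.1,0],[10,-0.1,0],[10.2,-0.1,0]],"delta_rot":[[0,0,0],[0,0,0],[0,0,0],[0,0,0],[0,0,0],[0,0,0],[0,0,0],[0,0,0],[0,0,0],[0,0,0]]}'
python3 -c "
from h import *
to([.5504,.2981,.206],-50);s=snapshot('side')
cv2.imwrite('pics/a3.png',cv2.resize(s[150:300,150:290],None,fx=4,fy=4,interpolation=cv2.INTER_CUBIC)[:,:,::-1])"
```

```text
time: 7.4
tool_pos: [0.5511, 0.2999, 0.2405]
tool_rot: [0.94, 0.341, 0.0, -0.0]
wrist_force: [-0.7, 0.0, -3.0]
gripper_width: 0.236
gripper_force: 30.0
now 7.4 [0.5511 0.2999 0.2405] yang -50.2 w 0.236 gf 30.0 F [-0.657   0.0347 -3.041 ]
dpos cm [-0.17  0.1   3.45] drot [-0.  -0.  -0.2]
```

View pics/a3.png

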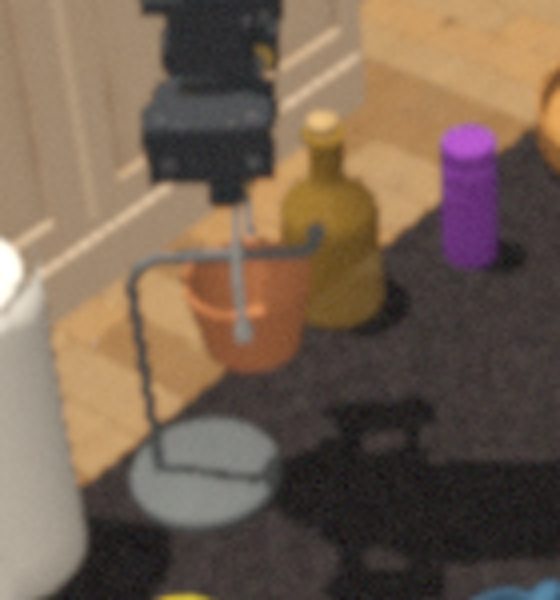

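The side view shows the arch straddling the rod between ball (316,238) and post (135,270). I lower it now.

```bash
python3 -m handwheel '{"delta_pos":[[0,0,0.8],[0,0,1.6],[0,0,2.4],[0,0,2.9],[0,0,3.2],[0,0,3.4],[0,0,3.5],[0,0,3.6]],"delta_rot":[[0,0,0],[0,0,0],[0,0,0],[0,0,0],[0,0,0],[0,0,0],[0,0,0],[0,0,0]]}'
python3 -c "
from h import *
to([.5504,.2981,.206],-50)"
```

```text
time: 8.25
tool_pos: [0.5505, 0.2994, 0.2049]
tool_rot: [0.94, 0.341, 0.0, -0.0]
wrist_force: [-0.6, -0.6, 1.7]
gripper_width: 0.236
gripper_force: 30.0
now 8.25 [0.5505 0.2994 0.2049] yang -50.2 w 0.236 gf 30.0 F [-0.5616 -0.6039  1.6531]
dpos cm [-0.09  0.09 -0.11] drot [ 0.  -0.  -0.2]
```

```bash
python3 -m handwheel '{"delta_pos":[[0,0,0],[0,0,0],[0,0,0],[0,0,0],[0,0,0],[0,0,0],[0,0,0]],"delta_rot":[[0,0,0],[0,0,0],[0,0,0],[0,0,0],[0,0,0],[0,0,0],[0,0,0]]}' 0.3
python3 -m handwheel '{"delta_pos":[[0,0,-0.5],[0,0,-1.5],[0,0,-3],[0,0,-4.5],[0,0,-6],[0,0,-7],[0,0,-7],[0,0,-7]],"delta_rot":[[0,0,0],[0,0,0],[0,0,0],[0,0,0],[0,0,0],[0,0,0],[0,0,0],[0,0,0]]}' 
python3 -c "
from h import *
to([.5386,-.184,.26],8.2);s=snapshot('side')
cv2.imwrite('pics/a4.png',cv2.resize(s[150:300,150:290],None,fx=4,fy=4,interpolation=cv2.INTER_CUBIC)[:,:,::-1])"
```

```text
time: 8.95
tool_pos: [0.5504, 0.2993, 0.2047]
tool_rot: [0.94, 0.341, 0.0, 0.0]
wrist_force: [-0.9, 0.1, 0.2]
gripper_width: 0.695
gripper_force: 0.0
time: 9.75
tool_pos: [0.5503, 0.2992, 0.2747]
tool_rot: [0.94, 0.341, 0.0, 0.0]
wrist_force: [-0.0, 0.1, 0.7]
gripper_width: 0.699
gripper_force: 0.0
now 9.75 [0.5503 0.2992 0.2747] yang -50.2 w 0.699 gf 0.0 F [-0.0094  0.1103  0.688 ]
dpos cm [-31.85  36.34   1.47] drot [  0.    0.  -58.4]
```

View pics/a4.png

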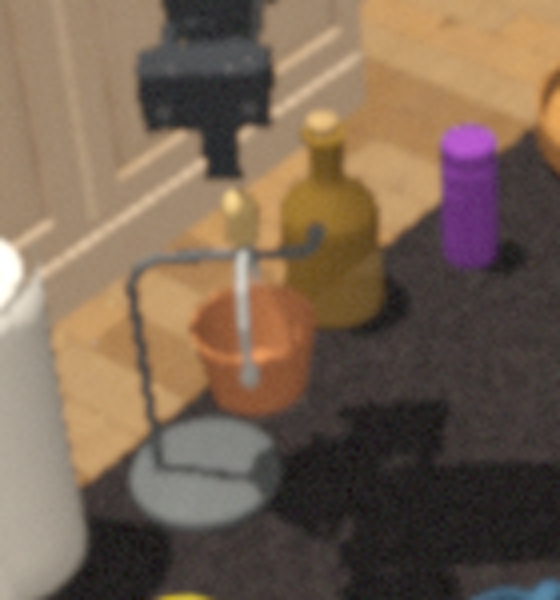

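The pail hangs on the rod (knob at (240,212)), released. I move on to the carousel.

```bash
python3 -m handwheel '{"delta_pos":[[-2,2.3,-0.5],[-5,5.7,-0.5],[-8,9.1,-0.5],[-11,12.6,-0.5],[-14,16,-0.5],[-17,19.4,-0.5],[-20,22.8,-0.5],[-23,26.3,-0.5],[-26,29.7,-0.5],[-29,33.1,-0.5]],"delta_rot":[[0,0,-5],[0,0,-11],[0,0,-17],[0,0,-23],[0,0,-29],[0,0,-35],[0,0,-41],[0,0,-47],[0,0,-53],[0,0,-58]]}' 0.2
python3 -c "
from h import *
to([.539,-.184,.23],8.2);print(get_obs()['joint_pos'])"
```

```text
time: 10.8
tool_pos: [0.539, -0.1426, 0.279]
tool_rot: [0.656, 0.755, -0.0, -0.001]
wrist_force: [0.5, 0.0, -0.7]
gripper_width: 0.802
gripper_force: 0.0
now 10.8 [ 0.539  -0.1426  0.279 ] yang 8.1 w 0.802 gf 0.0 F [ 0.4688  0.0432 -0.7409]
dpos cm [-4.1  -0.58  4.89] drot [-0.1 -0.  -0.1]
[ 0.4998  0.5894 -0.5396  1.7096  0.3599  0.9443 -0.0387]
```

```bash
python3 -m handwheel '{"delta_pos":[[-2,-0.3,1],[-4.1,-0.6,2.5],[-4.1,-0.6,4.5],[-4.1,-0.6,6.5],[-4.1,-0.6,8.5],[-4.1,-0.6,10.5],[-4.1,-0.6,12],[-4.1,-0.6,12.7],[-4.1,-0.6,12.7],[-4.1,-0.6,12.7]],"delta_rot":[[0,0,0],[0,0,0],[0,0,0],[0,0,0],[0,0,0],[0,0,0],[0,0,0],[0,0,0],[0,0,0],[0,0,0]]}' 0.2
python3 -m handwheel '{"delta_pos":[[0,0,0],[0,0,0],[0,0,0],[0,0,0],[0,0,0],[0,0,0],[0,0,0],[0,0,0],[0,0,0],[0,0,0]],"delta_rot":[[0,0,0],[0,0,0],[0,0,0],[0,0,0],[0,0,0],[0,0,0],[0,0,0],[0,0,0],[0,0,0],[0,0,0]]}' 1 20
python3 -c "
from h import *
to([.539,-.184,.151],8.2)
t=snapshot('top');s=snapshot('side')
a=np.hstack([cv2.resize(x,None,fx=3,fy=3,interpolation=cv2.INTER_CUBIC) for x in(t[130:250,320:450],s[100:220,250:380])])
cv2.imwrite('pics/a5.png',a[:,:,::-1])"
```

```text
time: 11.8
tool_pos: [0.5398, -0.1814, 0.1528]
tool_rot: [0.657, 0.754, 0.0, -0.0]
wrist_force: [0.3, -0.4, -1.3]
gripper_width: 0.798
gripper_force: 0.0
time: 12.8
tool_pos: [0.539, -0.1821, 0.1527]
tool_rot: [0.657, 0.754, -0.0, -0.0]
wrist_force: [-1.8, -0.1, 2.5]
gripper_width: 0.179
gripper_force: 19.9
now 12.8 [ 0.539  -0.1821  0.1527] yang 7.8 w 0.179 gf 19.85 F [-1.771  -0.1144  2.5076]
dpos cm [-0.19 -0.03  0.17] drot [-0.  -0.  -0.4]
```

View pics/a5.png

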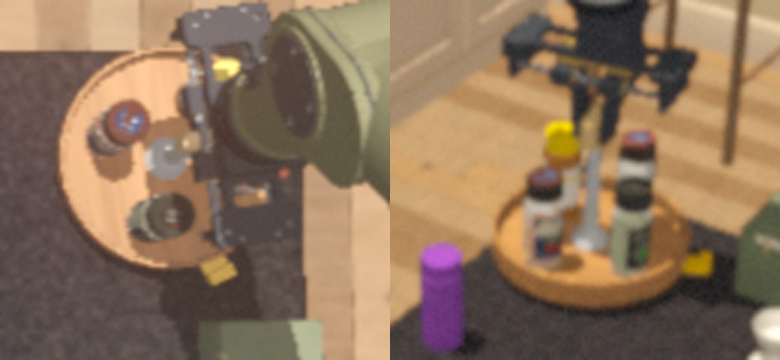

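The knob is gripped at 16 mm wide, with the jars clear below the fingers. I turn by about -132° in the world, which is + about tool z.

```bash
Z='[0,0,0]'; python3 -m handwheel '{"delta_pos":[[0,0,0],[0,0,0],[0,0,0],[0,0,0],[0,0,0],[0,0,0],[0,0,0],[0,0,0],[0,0,0],[0,0,0]],"delta_rot":[[0,0,1],[0,0,3],[0,0,6],[0,0,10],[0,0,14],[0,0,18],[0,0,22],[0,0,26],[0,0,29],[0,0,31]]}' - 25
python3 -m handwheel '{"delta_pos":[[0,0,0],[0,0,0],[0,0,0],[0,0,0],[0,0,0],[0,0,0],[0,0,0],[0,0,0],[0,0,0],[0,0,0]],"delta_rot":[[0,0,1],[0,0,4],[0,0,8],[0,0,12],[0,0,16],[0,0,20],[0,0,24],[0,0,28],[0,0,31],[0,0,33]]}'
python3 -m handwheel '{"delta_pos":[[0,0,0],[0,0,0],[0,0,0],[0,0,0],[0,0,0],[0,0,0],[0,0,0],[0,0,0],[0,0,0],[0,0,0]],"delta_rot":[[0,0,1],[0,0,4],[0,0,8],[0,0,12],[0,0,16],[0,0,20],[0,0,24],[0,0,28],[0,0,31],[0,0,33]]}'
python3 -c "
from h import *
to([.539,-.182,.1525],-123.7);print(get_obs()['joint_pos'])"
```

```text
time: 13.9
tool_pos: [0.5404, -0.1823, 0.1527]
tool_rot: [0.835, 0.55, 0.001, 0.001]
wrist_force: [0.3, -1.1, -1.5]
gripper_width: 0.178
gripper_force: 24.9
time: 14.9
tool_pos: [0.5415, -0.1832, 0.1527]
tool_rot: [0.957, 0.29, 0.002, 0.001]
wrist_force: [4.9, -2.7, -6.6]
gripper_width: 0.178
gripper_force: 24.9
time: 15.9
tool_pos: [0.5419, -0.1845, 0.1527]
tool_rot: [1.0, 0.006, 0.003, 0.002]
wrist_force: [5.3, -6.4, -7.3]
gripper_width: 0.177
gripper_force: 24.9
now 15.9 [ 0.5419 -0.1845  0.1527] yang -89.3 w 0.177 gf 24.93 F [ 5.2783 -6.4406 -7.3017]
dpos cm [-0.29 -0.26  0.02] drot [ 0.1 -0.4 34.4]
[ 0.2276  0.7341  0.032   1.8206 -0.0349  0.5814 -1.2785]
```

```bash
python3 -m handwheel '{"delta_pos":[[0,0,0],[0,0,0],[0,0,0],[0,0,0],[0,0,0],[0,0,0],[0,0,0],[0,0,0],[0,0,0],[0,0,0]],"delta_rot":[[0,0,1],[0,0,4],[0,0,8],[0,0,12],[0,0,16],[0,0,20],[0,0,24],[0,0,28],[0,0,31],[0,0,33]]}'
python3 -m handwheel '{"delta_pos":[[0,0,0],[0,0,0],[0,0,0]],"delta_rot":[[0,0,1],[0,0,1],[0,0,1]]}'
python3 -c "
from h import *
to([.539,-.182,.1525],-123.7)
A=np.array([.5388,-.1838])
t=snapshot('top');s=snapshot('side')
for n,im in(('side',s),('top',t)):
    h=cv2.cvtColor(im,cv2.COLOR_RGB2HSV); m=cv2.inRange(h,(22,110,90),(36,255,255)); k,_,st,ce=cv2.connectedComponentsWithStats(m)
    for i in range(1,k):
        if st[i][4]>15 and 270<ce[i][0]<430 and 120<ce[i][1]<240: print(n,st[i],ce[i],plane(n,ce[i],.122)[:2],plane(n,ce[i],.01)[:2])
a=np.hstack([cv2.resize(x,None,fx=3,fy=3,interpolation=cv2.INTER_CUBIC) for x in(t[130:250,320:450],s[100:220,250:380])])
cv2.imwrite('pics/a6.png',a[:,:,::-1])"
```

```text
time: 16.9
tool_pos: [0.5415, -0.1859, 0.1527]
tool_rot: [0.96, -0.279, 0.003, 0.002]
wrist_force: [4.7, -7.9, -8.7]
gripper_width: 0.179
gripper_force: 25.0
time: 17.2
tool_pos: [0.5414, -0.1859, 0.1527]
tool_rot: [0.958, -0.286, 0.003, 0.002]
wrist_force: [4.3, -8.6, -8.4]
gripper_width: 0.179
gripper_force: 25.0
now 17.2 [ 0.5414 -0.1859  0.1527] yang -123.3 w 0.179 gf 24.96 F [ 4.3496 -8.6468 -8.4456]
dpos cm [-0.42 -0.2   0.02] drot [ 0.1 -0.4  0.4]
side [332 153  12  10 106] [337.4906 157.4057] [ 0.4764 -0.198 ] [ 0.5609 -0.3588]
side [349 184   8   7  42] [352.6905 187.5476] [ 0.3596 -0.0829] [ 0.4279 -0.2277]
top [387 194  15  13 148] [394.0473 200.0135] [ 0.4818 -0.2093] [ 0.4897 -0.2446]
```

View pics/a6.png

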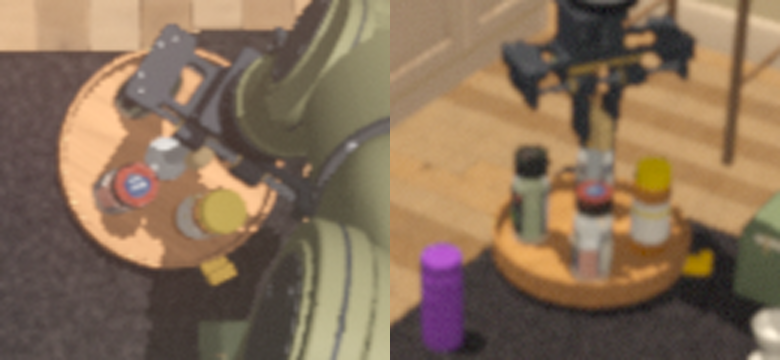

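```bash
python3 -c "
from h import *
th=np.radians([7.8,-22.8,-56.3,-89.3,-123.3]);P=np.array([[.539,-.1821],[.5404,-.1823],[.5415,-.1832],[.5419,-.1845],[.5414,-.1859]])
M=[];b=[]
for t,p in zip(th,P):
    M+=[[1,0,np.cos(t),-np.sin(t)],[0,1,np.sin(t),np.cos(t)]];b+=list(p)
s=np.linalg.lstsq(np.array(M),np.array(b),rcond=None);print('axis fit',s[0],s[1])
cap=tri((337.5,157.4),(394,200));ptr=tri((353,187.2),(393,220.3));print(cap,ptr)
cap=plane('top',(394,200),.127)
for A in([.5388,-.1838],s[0][:2],[.540,-.1855]):
  for q in(ptr,plane('top',(393,220.3),.012)):
    u=q[:2]-A;u/=np.linalg.norm(u);v=cap[:2]-A;print(A,'lateral mm',1e3*(u[0]*v[1]-u[1]*v[0]),'along',1e3*u@v, np.degrees(np.arctan2(u[1],u[0])))
"
```

```text
axis fit [ 0.5394 -0.1845  0.      0.0025] [0.]
[ 0.483  -0.2118  0.1127] [ 0.4314 -0.2416  0.002 ]
[0.5388, -0.1838] lateral mm -6.2256189799582 along 61.76999945576816 -151.70630679779597
[0.5388, -0.1838] lateral mm -4.887689864039681 along 61.89023874765856 -152.94606990657527
[ 0.5394 -0.1845] lateral mm -6.688082288073397 along 61.9870204191566 -152.146573859234
[ 0.5394 -0.1845] lateral mm -5.349826929665323 along 62.11682941811829 -153.38220695622502
[0.54, -0.1855] lateral mm -7.242118527148976 along 62.15209825855289 -152.67451671991222
[0.54, -0.1855] lateral mm -5.904558220323039 along 62.29340086176787 -153.90611786382112
```

```bash
python3 -m handwheel '{"delta_pos":[[-0.1,0,0],[-0.1,0,0],[-0.1,0,0],[-0.1,0,0],[-0.1,0,0],[-0.1,0,0],[-0.1,0,0],[-0.1,0,0]],"delta_rot":[[0,0,-1],[0,0,-2],[0,0,-3],[0,0,-3.3],[0,0,-3.3],[0,0,-3.3],[0,0,-3.3],[0,0,-3.3]]}'
python3 -c "
from h import *
to([.539,-.1845,.1525],-120)
A=np.array([.5394,-.1845]);t=snapshot('top');s=snapshot('side')
h=cv2.cvtColor(t,cv2.COLOR_RGB2HSV)
def cen(im,x0,y0,x1,y1):
    m=cv2.inRange(cv2.cvtColor(im,cv2.COLOR_RGB2HSV),(20,90,60),(38,255,255))[y0:y1,x0:x1];k,_,st,ce=cv2.connectedComponentsWithStats(m);i=1+np.argmax(st[1:,4]);print(st[i]);return ce[i]+[x0,y0],st[i]
c,_=cen(t,380,188,410,211);p,_=cen(t,383,211,405,230);print(c,p)
u=plane('top',p,.01)[:2]-A;u/=np.linalg.norm(u);v=plane('top',c,.127)[:2]-A;print('lat mm',1e3*(u[0]*v[1]-u[1]*v[0]))
cv2.imwrite('pics/a7.png',np.hstack([cv2.resize(x,None,fx=3,fy=3,interpolation=cv2.INTER_CUBIC) for x in(t[130:250,320:450],s[160:280,150:280])])[:,:,::-1])"
```

```text
time: 18.1
tool_pos: [0.5415, -0.1858, 0.1527]
tool_rot: [0.966, -0.259, 0.004, 0.002]
wrist_force: [7.0, -9.6, -11.0]
gripper_width: 0.178
gripper_force: 25.0
now 18.1 [ 0.5415 -0.1858  0.1527] yang -120.0 w 0.178 gf 24.98 F [  7.0176  -9.5719 -10.9887]
dpos cm [-0.28  0.01  0.02] drot [ 0.1 -0.5  0. ]
[  8   5  15  14 175]
[ 5  5 10  8 50]
[395.04   199.5371] [392.28 219.58]
lat mm -2.094810174834864
```

View pics/a7.png

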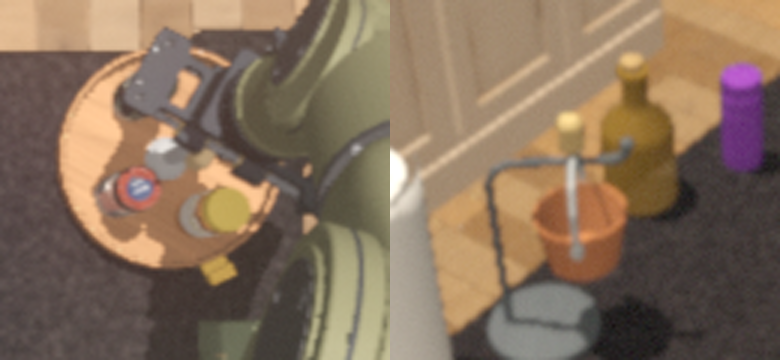

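The cap (395,199.5) is about 2 mm off the axis–pointer line, and the pail is still hanging. One small nudge, settle, and hand in.

```bash
python3 -m handwheel '{"delta_pos":[[0,0,0],[0,0,0],[0,0,0],[0,0,0],[0,0,0],[0,0,0],[0,0,0],[0,0,0]],"delta_rot":[[0,0,-1],[0,0,-2],[0,0,-2],[0,0,-2],[0,0,-2],[0,0,-2],[0,0,-2],[0,0,-2]]}'
python3 -c "
from cell import hand_in
print(hand_in())"
```

```text
time: 19.0
tool_pos: [0.5415, -0.1857, 0.1527]
tool_rot: [0.97, -0.242, 0.004, 0.002]
wrist_force: [6.1, -8.1, -10.6]
gripper_width: 0.18
gripper_force: 25.0
the job is handed in; nothing more can be done
None
```

I handed the job in at about 19 s: the pail hangs released on the hook, and the yellow-capped jar measured about 2 mm off the pointer line before a last 2° correction I did not re-measure, with the knob still gripped at 25 N; no verdict came back.

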